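# Temperature trace across a slide warmer

### The job

Take the orange temperature probe out of its white holder, set its copper tip on the yellow dot of the slide warmer, and draw it slowly along the black line to the blue dot (several seconds for the line), never lifting it off the plate, with the probe upright and only lightly pressed so that its spring tip is about half way in. Stop on the blue dot and finish there still holding the probe upright in the gripper, tip lightly pressed on the dot; do not let go of it, touch the warmer elsewhere with it, press hard, or disturb the bottle, tube rack and slide box.

Things in the scene. Friction and masses are not known exactly. Their poses are not given: they have to be found in the camera images.
- probe: Cordless temperature probe, loose, about 100 g, upright in the holder, tip down. Orange handle 20 x 20 mm, faces along its x and y axes, 68 mm tall plus a 3 mm black cap. Origin at the centre of the handle's underside, which rests on the holder's top; z up the handle. Below: 9 mm steel stem and copper tip, its end 50 mm under the origin. Grip opposite faces 40 to 45 mm above the origin.
- tip (a point): Centre of the flat end of the probe's copper tip (9 mm diameter), the point that touches. Its z axis is the probe's.
- sprung_tip (a joint): How far the copper tip is pushed into the probe, in m: 0 fully out, 0.012 fully in. The spring pushes back with about 0.5 N plus 0.5 N per mm (3.5 N at 6 mm, half way); beyond 12 mm it is solid.
- holder: White block 80 x 80 x 64 mm, fixed, with a round 15 mm hole 58 mm deep in the centre of its top, in which the probe's stem hangs loosely. Origin at the centre of its underside; the probe lifts straight up out of it (50 mm to be clear).
- warmer: Slide warmer, fixed: cream box 170 (x) x 200 (y) mm, level aluminium plate 150 x 180 mm with its top 75 mm above the origin; a lower control panel with blue keys on its +x side (to x = 158 mm). Origin on the bench under the plate's centre. A thin black line 90 mm long runs along its y axis through the plate's centre; at y = -45 and +45 mm it ends in a yellow and a blue dot, either way round.
- start_dot: Yellow dot, 20 mm diameter, flat on the plate at one end of the black line: where the trace starts. Origin at its centre on the plate's surface.
- end_dot: Blue dot, 20 mm diameter, flat on the plate at the other end of the line: where the trace ends and the tip is held. Origin at its centre on the plate's surface.
- reagent_bottle: Amber bottle with a blue cap, 60 mm diameter, 120 mm tall, loose bystander. Origin at the centre of its underside.
- tube_rack: Blue rack with two rows of capped tubes, 60 x 120 x 52 mm, loose bystander. Origin at the centre of its underside.
- slide_box: Flat box, green with a white lid, 100 x 90 x 32 mm, loose bystander. Origin at the centre of its underside.

How it is judged:
On the way, in this order (a step that is already met when the one before it is completed fails the run):
1. the gripper has lifted the probe clear of its holder (z of tip in the frame of holder above 0.066 m and contact force between probe and the fingers above 2 N), for 0.1 s.
2. the upright probe's tip touches the plate on the yellow dot (horizontal distance between tip and start_dot below 0.011 m and contact force between probe and warmer above 0.4 N and angle between probe's own z axis and vertical below 0.2 rad), for 0.15 s.
3. the tip, pressed on the plate, passes the middle of the black line (y of tip in the frame of warmer between -0.015 and 0.015 m and x of tip in the frame of warmer between -0.01 and 0.01 m and contact force between probe and warmer above 0.4 N and angle between probe's own z axis and vertical below 0.2 rad), for 0.1 s.
At the end, for the whole second after the job is handed in: The probe is held by the gripper (over 2 N on it), upright within 8 degrees and still (below 20 mm/s), its tip's centre within 10 mm of the blue dot's centre and pressed on the warmer with 1.2 to 6.5 N (horizontal distance between tip and end_dot below 0.01 m and contact force between probe and warmer between 1.2 and 6.5 N and angle between probe's own z axis and vertical below 0.14 rad and contact force between probe and the fingers above 2 N and linear speed of probe below 0.02 m/s); the arm keeps its last pose, push and grip.
It fails at once if the probe presses on the warmer with more than 12 N, or touches it tipped more than 17 degrees (contact force between probe and warmer above 12 N or (contact force between probe and warmer above 0.3 N and angle between probe's own z axis and vertical above 0.3 rad)).
It fails at once if the probe touches the warmer more than 11 mm off the black line or more than 12 mm past its ends (contact force between probe and warmer above 0.3 N and (x of tip in the frame of warmer above 0.011 m or x of tip in the frame of warmer below -0.011 m or y of tip in the frame of warmer above 0.057 m or y of tip in the frame of warmer below -0.057 m)).
It fails at once if the tip is lifted off between the dots (3 to 15 mm above the line's middle 60 mm) (y of tip in the frame of warmer between -0.03 and 0.03 m and x of tip in the frame of warmer between -0.011 and 0.011 m and z of tip in the frame of warmer between 0.078 and 0.09 m).
It fails at once if the tip is drawn along the line faster than 80 mm/s (y of tip in the frame of warmer between -0.03 and 0.03 m and contact force between probe and warmer above 0.3 N and linear speed of probe above 0.08 m/s).
It fails at once if the bottle, tube rack or slide box is moved more than 20 mm or tipped over (distance of any of reagent_bottle, tube_rack, slide_box from where it was at the start of the episode above 0.02 m or angle between any of reagent_bottle, tube_rack, slide_box's own z axis and vertical above 0.4 rad).
It also fails if it takes over 48 s, if anything falls off the work surface, if the arm or the gripper's body presses on something with over 40 N, if the wrist force passes 120 N, or if a joint passes its speed limit or range.

### The arm

A 6-joint arm with a two-finger parallel gripper is mounted at the origin on the work surface. World frame = base frame: x ahead of the robot, y to its left, z up, the work surface at z = 0. Lengths are in m, angles in rad, forces in N, time in s.
With the tool pointing down it reaches from about 0.325 to 1 m from the base axis. Payload 5.1 kg.
Tool frame: the origin (TCP) lies at the very end of the fingers, on their centre line; the grasp point (between the pads) lies 19 mm behind it; z points along the fingers, y is the direction in which the jaws open and shut (so a half turn about z gives the same grasp; the last joint's range is limited). The gripper opens to 85 mm and grips with 20 to 120 N. Pads are 22 mm wide; open, the fingers measure 114 mm over their backs; the gripper's body (76 mm by 85 mm) begins 54 mm behind the grasp point. The pads swing forward as they close: fully open they stand 13 mm farther back than shut.
Start: joints at [-0.083, 0.124, 1.65, -0, 1.367, -0.083], TCP at [0.65, -0, 0.211] pointing down, gripper open.
Joint ranges: [-2.61, 2.61], [-1.02, 2.33], [0.03, 2.71], [-1.35, 4.49], [0.32, 2.68], [-2.91, 2.91]. Speed limits (rad/s): [2.57, 2.57, 3.14, 3.14, 3.14, 3.14].

### API

Orientations are given as [roll, pitch, yaw] about the fixed x, y, z axes, in that order (R = Rz(yaw) Ry(pitch) Rx(roll)).
In Python, from plant import env gives the robot as it stands. The module is installed in compiled form; this text tells all that it offers.
- The arm moves only by the tool move_arm, never from a script. Its argument "series" is a list that holds one entry, the list of rows, each a list of 7 numbers: the turn, a rotation vector about the tool's x, y, z in degrees, then the shift along the tool's x, y, z in m, then the closure, from 0 (fully open) to 1 (shut). In form: [[[wx, wy, wz, dx, dy, dz, gripper], ...]]. A call has 1 to 10 rows; each row is the pose to reach, as a shift and turn from the pose commanded when the call began, along the tool's axes at that moment; what a row does not reach only later rows make up. A row lasts 1/8 s, in which the tool goes at most 62.5 mm and 10.7 degrees, less where a joint would pass 70% of its speed; a pose out of reach is approached as far as the arm can. A call with a gripper value outside its range is refused whole. The fingers move at their own pace and stop on an object; "squeeze" is the grip in N (left out, the last holds). Time passes only in rows, so rows that repeat a pose let the fingers close. It gives the time, the measured TCP pose, the force and the opening at its end, in the units of the state.
- env.state(): the state, without advancing time (a new reading comes with each control period).
- env.camera(name): name is "scene" or "side" or "wrist"; returns a dict with "image" (420x560x3 uint8, red, green, blue), "z_map" (420x560 float32, m along the optical axis (not along the pixel's ray), 0 where there is no reading), "mtx" (3x3 intrinsics, pixels), "k1" (the pictures are not rectified: a ray, as slopes to the right and down, at radius r is drawn at 1 + k1 r^2 times it, then the intrinsics apply), "R" (3x3) and "t" (3): a world point X has camera coordinates R X + t; the wrist camera has in their place "hand_eye" (4x4, takes a point from camera to tool coordinates, whose origin is the TCP and whose axes are the flange's). Camera axes: x right, y down, z forward; pixel columns grow to the right and rows downward; lengths in m; the calibration is good to about 2 mm. A picture is of the moment at which its call begins: read the wrist's pose just before it.
- env.finish_job(): hands the job in, once; it reports no verdict.
The state is a dict: "time": time; "joints": joint angles; "joint_vel": joint speeds; "joint_efforts": joint torques, N m; "eef_pos": TCP position; "tool_rot": TCP orientation; "contact_force": force on the tool from outside, world axes, zero at the start; "ft_torque": the same for the moment, N m; "finger_gap": finger opening in m.
Only numpy, scipy, OpenCV 4.12 (cv2) and the standard library are available. Lean on these libraries where they do the work, as an engineer would, in place of code of your own. Each camera call takes 0.05 s, during which the arm holds its last target. There are 200 camera calls.

## Working session

There is one attempt and no reset: what is moved stays moved. The work goes in short steps, Python scripts to look and compute and a tool call to move; the robot and the scene stay as the last step left them, time stands still between calls to the robot, and variables do not carry over. Pictures are saved under pics/ and viewed, about 8 in all and at most 12, crops included, and the job is handed in when it is done.

Besides the shell and the picture viewer there is one more tool, called as name(argument=value, ...) on one line, values as JSON. move_arm: Moves the arm, as the interface text tells. Its arguments: {"type":"object","properties":{"series":{"type":"array","items":{"type":"array","items":{"type":"array","items":{"type":"number"}}}},"squeeze":{"type":"number"}},"required":["series"]}

```bash
mkdir -p pics
cat > h.py <<'E'
import numpy as np, cv2
from plant import env
from scipy.spatial.transform import Rotation as Ro
def cam(n):
    s=env.state(); c=env.camera(n); c['s']=s; return c
def save(c,f,crop=None,k=1):
    im=c['image'][:,:,::-1]
    if crop: r0,r1,c0,c1=crop; im=im[r0:r1,c0:c1]
    cv2.imwrite('pics/'+f,cv2.resize(im,None,fx=k,fy=k,interpolation=cv2.INTER_CUBIC))
def ray(c,u,v):
    K=c['mtx'];k=c['k1']
    p=np.array([(u-K[0,2])/K[0,0],(v-K[1,2])/K[1,1]]);q=p.copy()
    for _ in range(30): q=p/(1+k*(q@q))
    d=np.array([q[0],q[1],1.])
    if 'R' in c: return -c['R'].T@c['t'], c['R'].T@d
    H=c['hand_eye'];s=c['s'];T=Ro.from_euler('xyz',s['tool_rot']).as_matrix()
    return T@H[:3,3]+s['eef_pos'], T@H[:3,:3]@d
def atz(c,u,v,z):
    o,d=ray(c,u,v); return o+d*(z-o[2])/d[2]
def dep(c,u,v):
    o,d=ray(c,u,v); return o+d*c['z_map'][int(round(v)),int(round(u))]
E
python3 - <<'E'
from h import *
for n in ['scene','side','wrist']:
    c=cam(n); save(c,n+'0.png'); np.savez(n+'0.npz',**{k:v for k,v in c.items() if k!='s'})
print(env.state())
E
```

```text
{'time': 0.15, 'joints': array([-8.26275187e-02,  1.24365428e-01,  1.65135373e+00,  5.96809931e-06,
        1.36749394e+00, -8.25935667e-02]), 'joint_vel': array([-0.0006023 ,  0.00027289, -0.00544908,  0.0008369 ,  0.0002417 ,
       -0.0001301 ]), 'joint_efforts': array([ 3.58459238e-04, -4.24227583e+01, -3.66012383e+01, -4.16494640e-05,
        4.65309960e-03, -1.53378886e-05]), 'eef_pos': array([ 6.49497498e-01, -3.60232826e-06,  2.09632759e-01]), 'tool_rot': array([-3.13997822e+00, -1.39509353e-04,  1.57076105e+00]), 'contact_force': array([-0.25297605, -0.33270971,  0.60798316]), 'ft_torque': array([ 0.03725856, -0.01454084,  0.02835461]), 'finger_gap': 0.08502780612759137}
```

View pics/scene0.png

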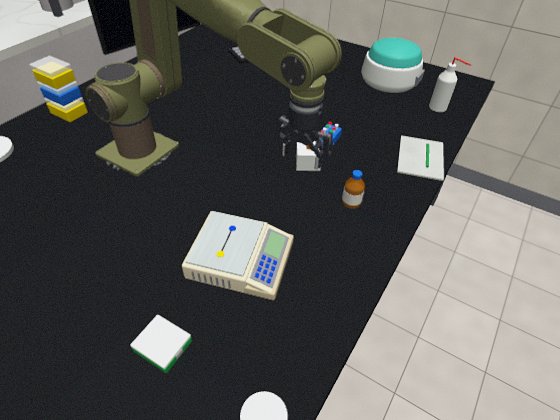

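View pics/side0.png

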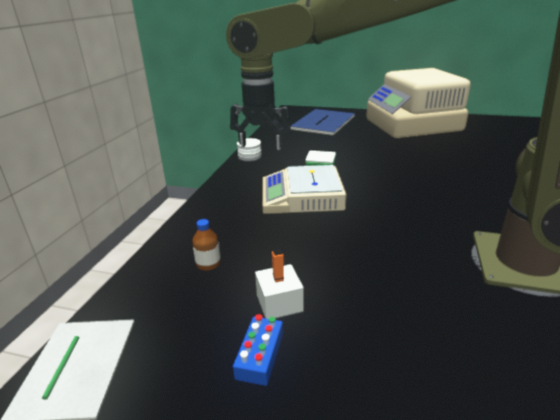

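The scene view shows the warmer with its yellow dot at about (221,254) and blue dot at about (233,228). The holder, near (308,155), is partly hidden by the gripper. The side view shows the orange probe at (278,265) in the white holder, whose top spans about (257–302, 268–290). The tube rack is right behind the holder and the bottle is to its left.

Run:
```python
from h import *
def ld(n): return dict(np.load(n+'0.npz'))
S=ld('scene');D=ld('side')
f=lambda a:np.round(a,4)
for c,n,y,b in((S,'scene',(220.5,254),(232.5,228.5)),(D,'side',(312,171.5),(314.5,183.5))):
    print(n,'Y',f(atz(c,*y,.075)),f(dep(c,*y)),'B',f(atz(c,*b,.075)),f(dep(c,*b)))
for c,n,pts in((D,'side',[(278,254),(278,278),(257,271),(293,267),(301,286),(263,293),(206,224),(258,345)]),(S,'scene',[(354,178),(161,340),(308,160)])):
    for p in pts: print(n,p,f(dep(c,*p)))
# cloud of probe & holder top from side
vs,us=np.mgrid[235:320,245:315]; P=np.array([[*dep(D,u,v),u,v] for u,v in zip(us.ravel(),vs.ravel())])
rgb=D['image'][vs.ravel(),us.ravel()].astype(int)
o=(rgb[:,0]>120)&(rgb[:,1]<110)&(rgb[:,2]<80)
Q=P[o];print('orange',len(Q),f(np.median(Q,0)),f(np.percentile(Q,5,0)),f(np.percentile(Q,95,0)))
w=(rgb.min(1)>130)&(abs(P[:,2]-.064)<.004)
W=P[w];print('top',len(W),f(W.mean(0)),cv2.minAreaRect(W[:,:2].astype(np.float32)*1000))
save(D,'sidec.png',(230,330,200,330),5)
```

```text
scene Y [ 0.5702 -0.2476  0.075 ] [ 0.5721 -0.2495  0.0784] B [ 0.5439 -0.1623  0.075 ] [ 0.5437 -0.1621  0.0747]
side Y [ 0.5662 -0.2427  0.075 ] [ 0.5659 -0.2413  0.0757] B [ 0.542  -0.1605  0.075 ] [ 0.5409 -0.1551  0.0777]
side (278, 254) [0.5296 0.2793 0.1324]
side (278, 278) [0.5305 0.2823 0.074 ]
side (257, 271) [0.5834 0.2605 0.0654]
side (293, 267) [ 0.5332  0.1462 -0.0015]
side (301, 286) [0.4822 0.2828 0.0631]
side (263, 293) [0.5518 0.319  0.0611]
side (206, 224) [0.7289 0.1863 0.1182]
side (258, 345) [0.5284 0.4264 0.037 ]
scene (354, 178) [0.7394 0.1679 0.1076]
scene (161, 340) [ 0.5859 -0.4871  0.0325]
scene (308, 160) [0.5525 0.2362 0.0451]
orange 272 [5.316e-01 2.824e-01 1.013e-01 2.770e+02 2.670e+02] [5.225e-01 2.775e-01 5.120e-02 2.580e+02 2.550e+02] [5.4550e-01 3.7360e-01 1.3050e-01 2.8200e+02 3.1645e+02]
top 862 [5.311000e-01 2.805000e-01 6.360000e-02 2.780824e+02 2.815800e+02] ((533.9910278320312, 273.12286376953125), (80.4123306274414, 85.57422637939453), 31.911392211914062)
```

View pics/sidec.png

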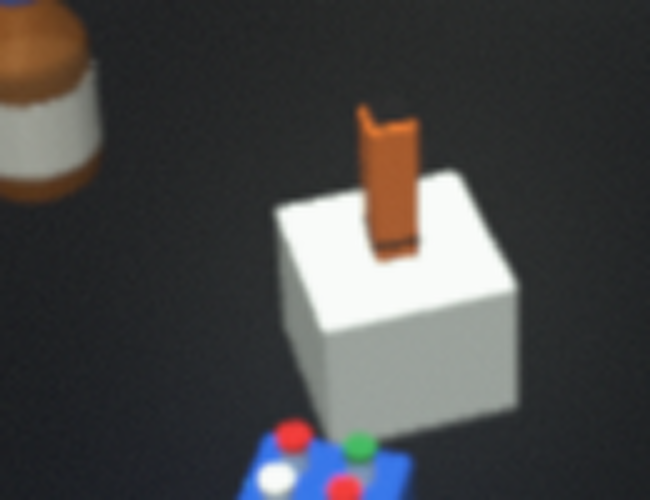

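View pics/wrist0.png

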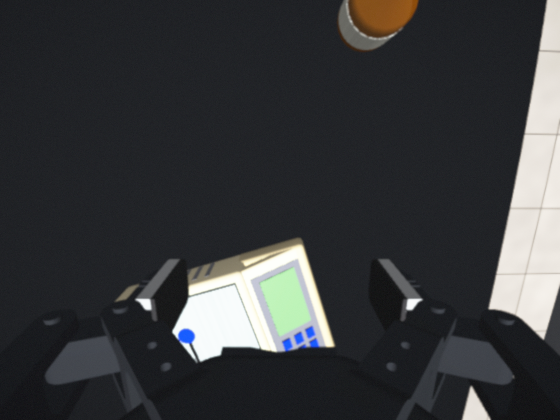

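The crop shows the probe upright at the holder's centre, about (0.531, 0.275), with the handle underside at z≈64 mm. The wrist view shows the blue dot at (187,336) and the bottle at the top right. I'll move the wrist camera above the probe.

move_arm(series=[[[0, 0, 0, 0.05, -0.03, -0.025, 0], [0, 0, 0, 0.1, -0.06, -0.05, 0], [0, 0, 0, 0.15, -0.09, -0.07, 0], [0, 0, 0, 0.19, -0.12, -0.09, 0], [0, 0, 0, 0.19, -0.12, -0.09, 0], [0, 0, 0, 0.19, -0.12, -0.09, 0]]])

```text
time: 0.9
eef_pos: [0.5299, 0.1898, 0.3001]
tool_rot: [-3.141, 0.001, 1.571]
contact_force: [-0.4, -0.2, -1.1]
finger_gap: 0.0856
```

Run:
```python
from h import *
c=cam('wrist'); save(c,'w1.png'); print(c['s']['eef_pos'],c['s']['tool_rot'],c['hand_eye'],c['mtx'])
import pickle; pickle.dump(c,open('w1.pkl','wb'))
```

```text
[0.52986113 0.18979912 0.30005809] [-3.14111299e+00  5.98377503e-04  1.57116088e+00] [[ 1.02136803e-03 -9.63733057e-01 -2.66866167e-01  6.78821366e-02]
 [ 9.99999478e-01  9.87170598e-04  2.62298371e-04 -5.43610969e-04]
 [ 1.06568221e-05 -2.66866296e-01  9.63733563e-01 -1.62540807e-01]
 [ 0.00000000e+00  0.00000000e+00  0.00000000e+00  1.00000000e+00]] [[305.27677384   0.         278.41269269]
 [  0.         305.27677384 211.85467454]
 [  0.           0.           1.        ]]
```

View pics/w1.png

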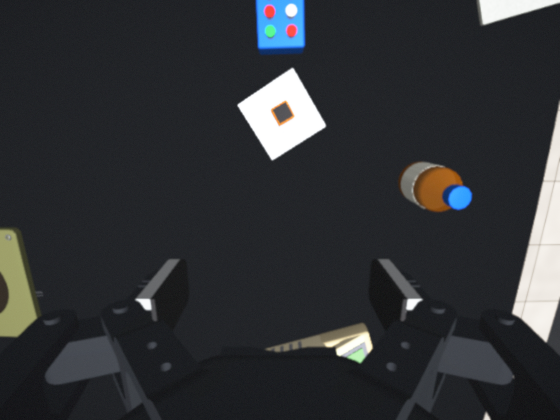

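The wrist view shows the holder's top with corners at (293,69), (326,126), (274,160) and (238,105). The probe's cap is at (283,113) and looks roughly aligned with the holder. I'll enlarge it.

Run:
```python
from h import *
import pickle
c=pickle.load(open('w1.pkl','rb')); f=lambda a:np.round(a,4)
save(c,'w1c.png',(60,165,230,335),6)
q=[atz(c,*p,.064) for p in((293,69),(326,126),(274,160),(238,105))]
print(f(np.mean(q,0)),f(q),[np.degrees(np.arctan2(*(q[i+1]-q[i])[1::-1])) for i in range(3)])
print(f(atz(c,283,113,.135)),f(dep(c,283,113)))
```

```text
[0.5346 0.2719 0.064 ] [[0.5467 0.3264 0.064 ]
 [0.5892 0.2597 0.064 ]
 [0.5235 0.2169 0.064 ]
 [0.479  0.2847 0.064 ]] [np.float64(-57.50872366513325), np.float64(-146.91680846590384), np.float64(123.2728005838102)]
[0.5339 0.2721 0.135 ] [0.5339 0.2722 0.1337]
```

View pics/w1c.png

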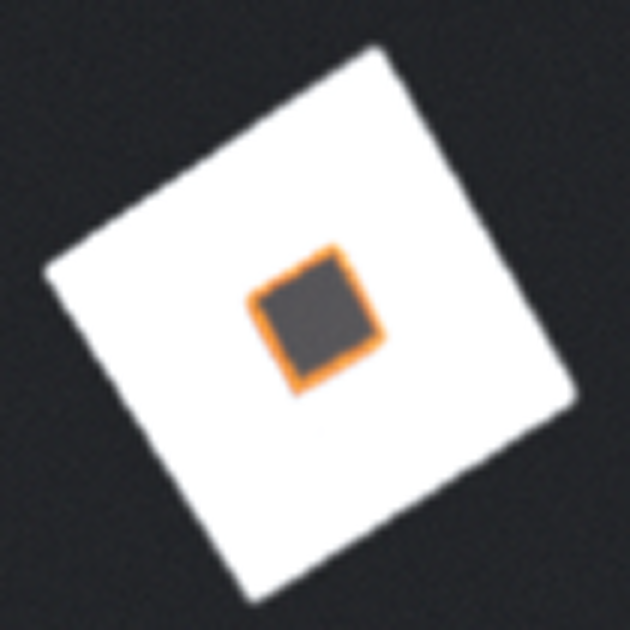

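Probe corners in the crop are (335,245), (383,338), (297,393) and (249,297), so its yaw is about 30°. Its centre is (0.534, 0.272), which agrees with the holder's centre. Next I'll align, then descend and grip.

move_arm(series=[[[0, 0, -10, 0.04, 0.002, 0, 0], [0, 0, -20, 0.082, 0.004, 0, 0], [0, 0, -30, 0.082, 0.004, 0.05, 0], [0, 0, -30, 0.082, 0.004, 0.1, 0], [0, 0, -30, 0.082, 0.004, 0.14, 0], [0, 0, -30, 0.082, 0.004, 0.18, 0], [0, 0, -30, 0.082, 0.004, 0.2, 0], [0, 0, -30, 0.082, 0.004, 0.214, 0], [0, 0, -30, 0.082, 0.004, 0.214, 0], [0, 0, -30, 0.082, 0.004, 0.214, 0]]])

```text
time: 2.2
eef_pos: [0.5352, 0.2724, 0.0883]
tool_rot: [3.139, 0.0, 2.094]
contact_force: [-0.7, 1.2, 0.3]
finger_gap: 0.0854
```

Run:
```python
from h import *
c=cam('side'); save(c,'s2.png',(210,330,210,350),5); print(c['s']['eef_pos'],c['s']['tool_rot'],c['s']['contact_force'])
```

```text
[0.53518529 0.27235272 0.08833202] [3.13881993e+00 3.83083382e-04 2.09426485e+00] [-0.71283121  1.16792187  0.31284903]
```

View pics/s2.png

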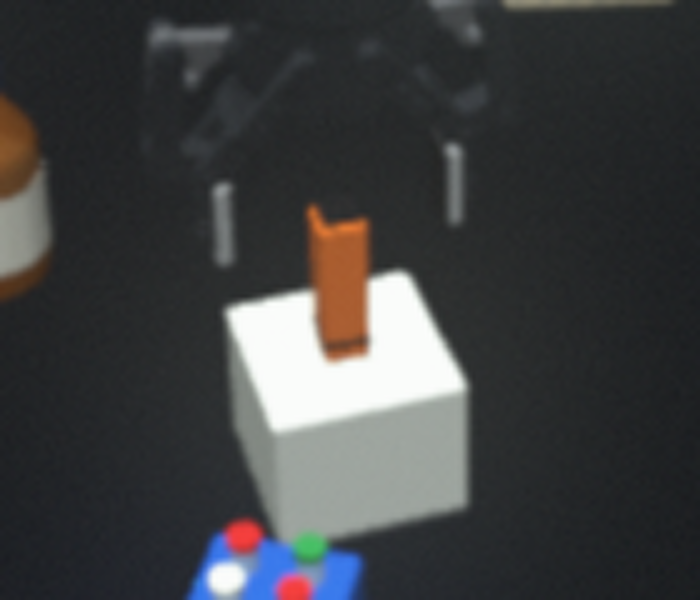

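The jaws straddle the probe, with the pads at about (222,225) and (455,185) and the probe between them. Closing now.

move_arm(series=[[[0, 0, 0, 0, 0, 0.001, 0.4], [0, 0, 0, 0, 0, 0.001, 0.6], [0, 0, 0, 0, 0, 0.001, 0.8], [0, 0, 0, 0, 0, 0.001, 1], [0, 0, 0, 0, 0, 0.001, 1], [0, 0, 0, 0, 0, 0.001, 1], [0, 0, 0, 0, 0, 0.001, 1], [0, 0, 0, 0, 0, 0.001, 1]]], squeeze=50)

```text
time: 3.25
eef_pos: [0.5342, 0.2721, 0.0859]
tool_rot: [3.141, 0.0, 2.094]
contact_force: [0.0, 0.3, 2.1]
finger_gap: 0.0188
```

move_arm(series=[[[0, 0, 0, 0, 0, -0.01, 1], [0, 0, 0, 0, 0, -0.025, 1], [0, 0, 0, 0, 0, -0.045, 1], [0, 0, 0, 0, 0, -0.07, 1], [0, 0, 0, 0, 0, -0.1, 1], [0, 0, 0, 0, 0, -0.13, 1], [0, 0, 0, 0, 0, -0.15, 1], [0, 0, 0, 0, 0, -0.155, 1], [0, 0, 0, 0, 0, -0.155, 1]]])

```text
time: 4.38
eef_pos: [0.5338, 0.2719, 0.2403]
tool_rot: [-3.141, -0.0, 2.094]
contact_force: [-0.5, 0.1, -1.7]
finger_gap: 0.019
```

Run:
```python
from h import *
s=env.state();print(s['eef_pos'],s['tool_rot'],s['contact_force'],s['finger_gap'],s['time'])
c=cam('side'); save(c,'s3.png',(160,320,200,350),5)
T=Ro.from_euler('xyz',s['tool_rot']).as_matrix()
print(T.round(3)); print('to yellow (tool)',T.T@(np.array([.568,-.245,.24])-s['eef_pos']))
```

```text
[0.53379465 0.27190134 0.24031021] [-3.14113477e+00 -6.26635861e-05  2.09436298e+00] [-0.47757731  0.14556199 -1.70747879] 0.018960976521770943 4.375
[[-0.5    0.866 -0.   ]
 [ 0.866  0.5   -0.   ]
 [ 0.    -0.    -1.   ]]
to yellow (tool) [-4.64759739e-01 -2.28812885e-01  3.85857608e-04]
```

View pics/s3.png

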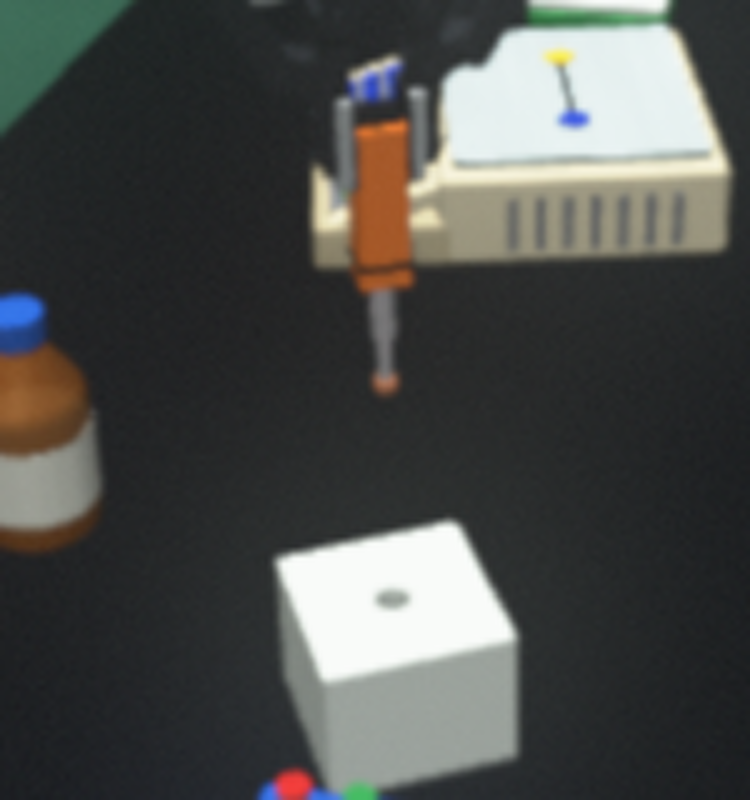

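The probe hangs upright between the pads, with its tip at crop (386,390), and the holder is empty. Next I'll move to a viewpoint short of the dots, with the tip still high.

move_arm(series=[[[0, 0, 0, -0.03, -0.013, -0.02, 1], [0, 0, 0, -0.08, -0.036, -0.04, 1], [0, 0, 0, -0.13, -0.059, -0.06, 1], [0, 0, 0, -0.18, -0.082, -0.06, 1], [0, 0, 0, -0.23, -0.104, -0.06, 1], [0, 0, 0, -0.28, -0.127, -0.06, 1], [0, 0, 0, -0.33, -0.15, -0.06, 1], [0, 0, 0, -0.38, -0.172, -0.06, 1], [0, 0, 0, -0.43, -0.195, -0.06, 1], [0, 0, 0, -0.465, -0.21, -0.06, 1]]])

```text
time: 5.68
eef_pos: [0.5838, -0.2379, 0.2983]
tool_rot: [-3.14, -0.003, 2.093]
contact_force: [0.7, -0.3, -0.6]
finger_gap: 0.0193
```

move_arm(series=[[[0, 0, 0, -0.012, -0.006, 0, 1], [0, 0, 0, -0.017, -0.0085, 0, 1], [0, 0, 0, -0.017, -0.0085, 0, 1], [0, 0, 0, -0.017, -0.0085, 0, 1]]])

```text
time: 6.18
eef_pos: [0.5859, -0.2535, 0.3007]
tool_rot: [3.141, -0.0, 2.096]
contact_force: [-0.7, -0.9, -0.9]
finger_gap: 0.0193
```

Run:
```python
from h import *
import pickle
c=cam('wrist'); save(c,'w4.png',(20,270,130,430),2.6); print(c['s']['eef_pos'],c['s']['tool_rot'])
pickle.dump(c,open('w4.pkl','wb'))
im=c['image'].astype(int);R,G,B=im[...,0],im[...,1],im[...,2]
for n,m in(('Y',(R>150)&(G>130)&(B<90)),('B',(B>150)&(R<80)&(G<130))):
    k,l,st,ce=cv2.connectedComponentsWithStats(m.astype(np.uint8))
    for i in range(1,k):
        if st[i,4]>15: print(n,st[i],ce[i],atz(c,*ce[i],.075).round(4),dep(c,*ce[i]).round(4))
```

```text
[ 0.58589057 -0.25350392  0.30074938] [ 3.14134764e+00 -1.25064773e-04  2.09582908e+00]
Y [263 165  14  15 154] [269.42207792 172.1038961 ] [ 0.5692 -0.2479  0.075 ] [ 0.5691 -0.2478  0.076 ]
Y [258 269  43  32 160] [282.625   273.11875] [ 0.6553 -0.3616  0.075 ] [ 0.5827 -0.2449  0.3467]
B [279  93  13  15 142] [284.97183099  99.52816901] [ 0.5419 -0.1624  0.075 ] [ 0.5419 -0.1623  0.0748]
B [348 160   8   9  57] [351.66666667 164.1754386 ] [ 0.6544 -0.1867  0.075 ] [ 0.658  -0.1864  0.0613]
B [358 162   8   9  54] [361.42592593 166.14814815] [ 0.6665 -0.1825  0.075 ] [ 0.6721 -0.1819  0.0561]
B [367 164   8   9  51] [370.80392157 168.29411765] [ 0.6784 -0.1787  0.075 ] [ 0.6871 -0.1776  0.0484]
B [344 174   8   9  55] [347.67272727 178.14545455] [ 0.6598 -0.2042  0.075 ] [ 0.6642 -0.2046  0.0592]
B [354 176   8   9  54] [357.48148148 179.94444444] [ 0.6721 -0.1997  0.075 ] [ 0.678  -0.2     0.0559]
B [363 178   8   9  50] [366.82 181.56] [ 0.6837 -0.1954  0.075 ] [ 0.6925 -0.1954  0.0492]
B [341 188   7   9  53] [344.         191.75471698] [ 0.6656 -0.2215  0.075 ] [ 0.6705 -0.2226  0.0582]
B [350 189   8   9  51] [353.50980392 193.29411765] [ 0.6774 -0.2169  0.075 ] [ 0.6841 -0.2181  0.0545]
B [360 191   7   9  47] [362.87234043 194.65957447] [ 0.689  -0.2123  0.075 ] [ 0.6986 -0.2135  0.048 ]
B [337 201   8   9  52] [340.19230769 204.96153846] [ 0.671  -0.2388  0.075 ] [ 0.6753 -0.2404  0.0609]
B [346 203   8   8  50] [349.76 206.44] [ 0.683  -0.2341  0.075 ] [ 0.6898 -0.2361  0.0549]
B [356 204   7   8  46] [358.86956522 207.56521739] [ 0.6943 -0.2293  0.075 ] [ 0.7039 -0.2317  0.0487]
```

View pics/w4.png

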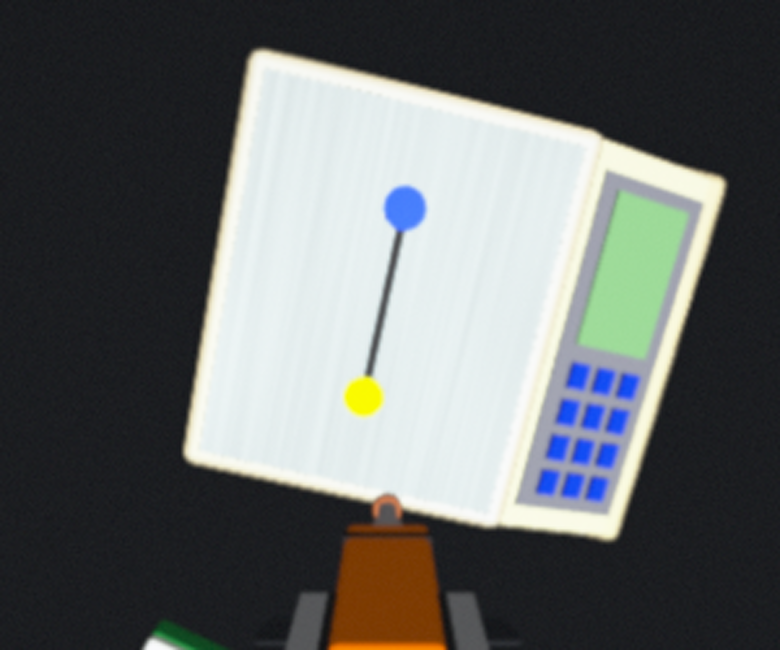

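The wrist view shows the yellow dot at (0.5692, -0.2479) and the blue dot at (0.5419, -0.1624). They measure 89.8 mm apart against 90 mm given. The copper tip is at about pixel (279,215.6), as predicted for a tip directly below the TCP. I'll go above yellow with a gap of about 13 mm.

move_arm(series=[[[0, 0, 0, 0.007, -0.006, 0.03, 1], [0, 0, 0, 0.013, -0.0115, 0.06, 1], [0, 0, 0, 0.013, -0.0115, 0.09, 1], [0, 0, 0, 0.013, -0.0115, 0.115, 1], [0, 0, 0, 0.013, -0.0115, 0.13, 1], [0, 0, 0, 0.013, -0.0115, 0.138, 1], [0, 0, 0, 0.013, -0.0115, 0.14, 1], [0, 0, 0, 0.013, -0.0115, 0.14, 1], [0, 0, 0, 0.013, -0.0115, 0.14, 1]]])

```text
time: 7.35
eef_pos: [0.5698, -0.2495, 0.1617]
tool_rot: [3.141, 0.001, 2.094]
contact_force: [0.3, 0.3, -0.0]
finger_gap: 0.019
```

Run:
```python
from h import *
import pickle
c=pickle.load(open('w4.pkl','rb')); print('tip w4',atz(c,278.8,215.6,.229))
print([ (env.state()['contact_force'].round(2)) ])
c=cam('wrist'); s=c['s']; save(c,'w5.png',(100,280,200,370),4); print(s['eef_pos'],s['tool_rot'])
pickle.dump(c,open('w5.pkl','wb'))
c=cam('side'); save(c,'s5.png',(130,220,260,370),6); print(c['s']['eef_pos'],c['s']['contact_force'])
```

```text
tip w4 [ 0.58590887 -0.25333618  0.229     ]
[array([ 0.29,  0.31, -0.04])]
[ 0.56982996 -0.24950414  0.16172522] [3.14066632e+00 1.45614853e-03 2.09432623e+00]
[ 0.56973899 -0.24946623  0.16157724] [ 0.34788523  0.7440989  -0.99917278]
```

View pics/w5.png

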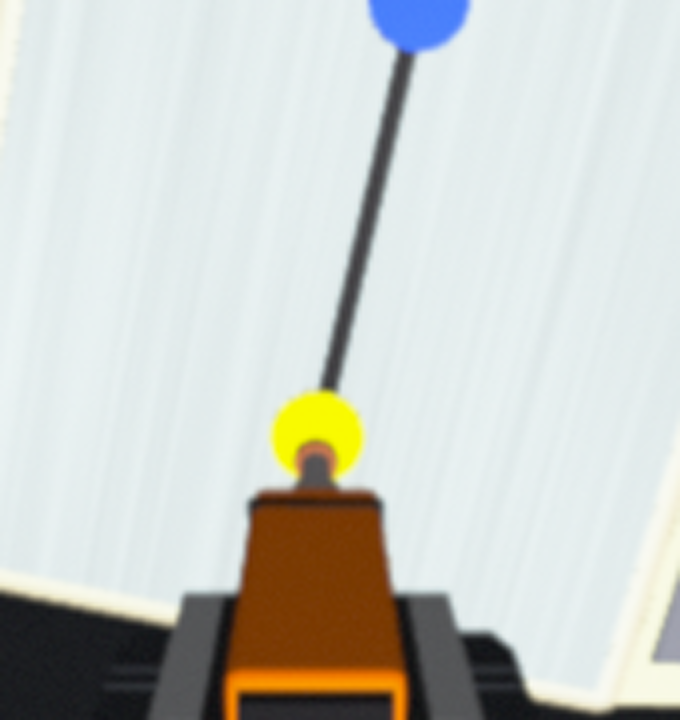

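The wrist view shows the tip at crop (316,455) over the yellow dot, which is centred at (317,436), with the line running up to blue. Now I'll come down gently.

move_arm(series=[[[0, 0, 0, 0.0015, 0, 0.005, 1], [0, 0, 0, 0.0015, 0, 0.01, 1], [0, 0, 0, 0.0015, 0, 0.013, 1], [0, 0, 0, 0.0015, 0, 0.0145, 1], [0, 0, 0, 0.0015, 0, 0.016, 1], [0, 0, 0, 0.0015, 0, 0.0175, 1], [0, 0, 0, 0.0015, 0, 0.019, 1], [0, 0, 0, 0.0015, 0, 0.019, 1], [0, 0, 0, 0.0015, 0, 0.019, 1], [0, 0, 0, 0.0015, 0, 0.019, 1]]])

```text
time: 8.7
eef_pos: [0.5686, -0.2479, 0.1418]
tool_rot: [3.142, 0.0, 2.094]
contact_force: [-2.4, 0.7, 2.6]
finger_gap: 0.0193
```

Run:
```python
from h import *
F=[];P=[]
for i in range(8):
    c=cam('side'); F.append(c['s']['contact_force']); P.append(c['s']['eef_pos'])
print(np.mean(F,0),np.std(F,0),np.mean(P,0),env.state()['tool_rot'])
save(c,'s6.png',(130,210,260,360),6)
p=np.mean(P,0);T=Ro.from_euler('xyz',env.state()['tool_rot']).as_matrix()
print('to blue',T.T@(np.array([.5419,-.1624,p[2]])-p),'to yellow',T.T@(np.array([.5692,-.2479,p[2]])-p))
```

```text
[-1.57141445  0.53113371  2.30435891] [0.32439445 0.44073425 0.39181123] [ 0.56858431 -0.24793225  0.14171679] [3.14156894e+00 9.16325614e-05 2.09440598e+00]
to blue [ 8.74150450e-02  1.96577877e-02 -7.54396956e-06] to yellow [-2.79918745e-04  5.49326921e-04  3.86744588e-08]
```

View pics/s6.png

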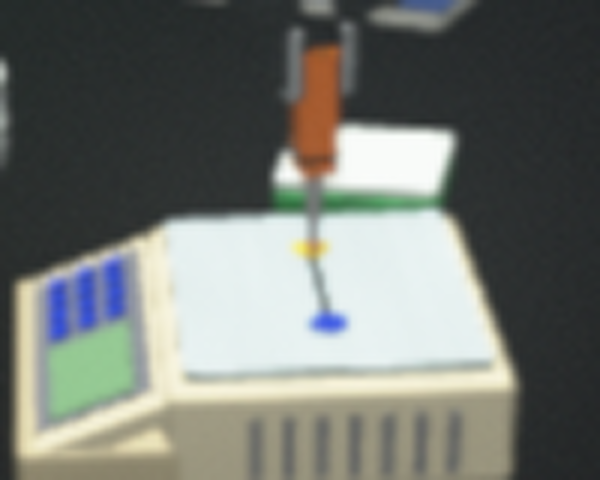

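The side view shows the tip on the yellow dot at crop (313,248) with the probe upright. Contact force is about 2.3 N plus the probe's weight, around 3 N in all. Next is the draw, at about 18 mm/s.

move_arm(series=[[[0, 0, 0, 0.0022, 0.0005, 0.0003, 1], [0, 0, 0, 0.0044, 0.001, 0.0005, 1], [0, 0, 0, 0.0066, 0.0015, 0.0005, 1], [0, 0, 0, 0.0088, 0.002, 0.0005, 1], [0, 0, 0, 0.011, 0.0025, 0.0005, 1], [0, 0, 0, 0.0132, 0.003, 0.0005, 1], [0, 0, 0, 0.0154, 0.0035, 0.0005, 1], [0, 0, 0, 0.0176, 0.004, 0.0005, 1], [0, 0, 0, 0.0198, 0.0045, 0.0005, 1], [0, 0, 0, 0.022, 0.005, 0.0005, 1]]])

```text
time: 10.35
eef_pos: [0.5618, -0.2262, 0.1411]
tool_rot: [-3.142, -0.0, 2.094]
contact_force: [0.5, -2.4, 2.7]
finger_gap: 0.0192
```

```bash
cat > chk.py <<'E'
from h import *
s=env.state();p=s['eef_pos'];T=Ro.from_euler('xyz',s['tool_rot']).as_matrix()
Y=np.array([.5692,-.2479]);B=np.array([.5419,-.1624]);d=(B-Y)/np.linalg.norm(B-Y);r=p[:2]-Y
print(s['time'],p,s['contact_force'],'along',r@d,'off',r@[-d[1],d[0]],'to blue',(T.T@(np.array([*B,p[2]])-p)).round(4))
E
python3 chk.py
```

```text
10.35 [ 0.56180755 -0.22622058  0.1410959 ] [ 0.45551382 -2.40974114  2.74179452] along 0.02290076209476328 off 0.0004479705877336173 to blue [0.0652 0.0147 0.    ]
```

move_arm(series=[[[0, 0, 0, 0.0022, 0.0005, 0, 1], [0, 0, 0, 0.0044, 0.001, 0, 1], [0, 0, 0, 0.0066, 0.0015, 0, 1], [0, 0, 0, 0.0088, 0.002, 0, 1], [0, 0, 0, 0.011, 0.0025, 0, 1], [0, 0, 0, 0.0132, 0.003, 0, 1], [0, 0, 0, 0.0154, 0.0035, 0, 1], [0, 0, 0, 0.0176, 0.004, 0, 1], [0, 0, 0, 0.0198, 0.0045, 0, 1], [0, 0, 0, 0.022, 0.005, 0, 1]]])

```text
time: 11.6
eef_pos: [0.5552, -0.2046, 0.1412]
tool_rot: [3.142, 0.0, 2.094]
contact_force: [0.6, -2.3, 2.6]
finger_gap: 0.0193
```

move_arm(series=[[[0, 0, 0, 0.0022, 0.0005, 0, 1], [0, 0, 0, 0.0044, 0.001, 0, 1], [0, 0, 0, 0.0066, 0.0015, 0, 1], [0, 0, 0, 0.0088, 0.002, 0, 1], [0, 0, 0, 0.011, 0.0025, 0, 1], [0, 0, 0, 0.0132, 0.003, 0, 1], [0, 0, 0, 0.0154, 0.0035, 0, 1], [0, 0, 0, 0.0176, 0.004, 0, 1], [0, 0, 0, 0.0198, 0.0045, 0, 1], [0, 0, 0, 0.022, 0.005, 0, 1]]])

```text
time: 12.85
eef_pos: [0.5485, -0.1831, 0.1411]
tool_rot: [-3.142, 0.0, 2.094]
contact_force: [0.5, -3.1, 2.1]
finger_gap: 0.0191
```

```bash
python3 chk.py
```

```text
12.85 [ 0.54850243 -0.18308388  0.14113665] [ 0.53177563 -3.08918917  2.0953303 ] along 0.06804056536651246 off 1.806735227031141e-06 to blue [ 0.0212  0.0046 -0.    ]
```

move_arm(series=[[[0, 0, 0, 0.0024, 0.0005, 0, 1], [0, 0, 0, 0.0048, 0.001, 0, 1], [0, 0, 0, 0.0072, 0.0016, 0, 1], [0, 0, 0, 0.0096, 0.0021, 0, 1], [0, 0, 0, 0.012, 0.0026, 0, 1], [0, 0, 0, 0.0144, 0.0031, 0, 1], [0, 0, 0, 0.0168, 0.0036, 0, 1], [0, 0, 0, 0.0192, 0.0042, 0, 1], [0, 0, 0, 0.0212, 0.0046, 0, 1], [0, 0, 0, 0.0214, 0.0047, 0, 1]]])

```text
time: 14.1
eef_pos: [0.5418, -0.1622, 0.1411]
tool_rot: [-3.142, -0.0, 2.095]
contact_force: [1.5, -2.0, 2.5]
finger_gap: 0.0187
```

move_arm(series=[[[0, 0, 0, 0, 0, 0, 1], [0, 0, 0, 0, 0, 0, 1], [0, 0, 0, 0, 0, 0, 1], [0, 0, 0, 0, 0, 0, 1]]])

```text
time: 14.6
eef_pos: [0.5419, -0.1623, 0.1411]
tool_rot: [-3.142, -0.0, 2.094]
contact_force: [-0.6, -1.4, 3.1]
finger_gap: 0.019
```

```bash
python3 chk.py
python3 - <<'E'
from h import *
F=[]
for i in range(6): c=cam('side'); F.append(c['s']['contact_force'])
print(np.mean(F,0))
a=c['image'][110:230,240:380]; c=cam('wrist'); b=c['image'][100:280,200:370]
a=cv2.resize(a,(420,360),interpolation=2); b=cv2.resize(b,(340,360),interpolation=2)
cv2.imwrite('pics/end.png',np.hstack([a,b])[:,:,::-1])
E
```

```text
14.6 [ 0.54187723 -0.16230112  0.14109005] [-0.58211215 -1.41712943  3.05224329] along 0.0898537803722936 off -8.382444668222107e-06 to blue [-0.0001 -0.     -0.    ]
[ 0.25077258 -1.63185847  2.72287156]
```

View pics/end.png

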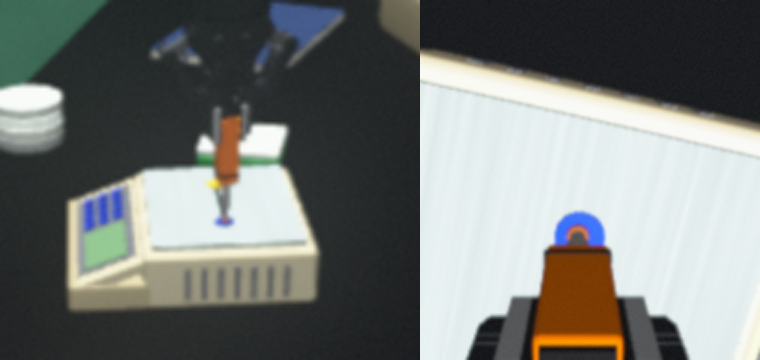

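Both views show the tip on the blue dot: side at (224,221), wrist at (578,235). The probe is upright and pressed with about 3 N, so I'm handing in.

```bash
python3 -c "
from h import *
print(env.finish_job()); s=env.state(); print(s['time'],s['eef_pos'],s['contact_force'],s['finger_gap'])"
```

```text
the job is handed in; nothing more can be done
None
the job is handed in; nothing more can be done
```

The job is handed in: I lifted the probe out of its holder, set its tip on the yellow dot, and drew it along the line to the blue dot. The draw took about 5 s at roughly 18 mm/s. It is still held upright there, with the tip lightly pressed. No verdict is reported.

- **Position:** at the last check the gripper was 0.1 mm from my measured blue-dot position, and both cameras showed the tip on the dot. At the checks along the line it was at most 0.5 mm off.
- **Press:** the vertical force read about 2.7 N, or roughly 3.5 N allowing for the probe's weight. From the heights, that is about 6 mm of spring travel. There was also about 1.6 N of sideways friction.
- **Grip:** the finger gap stayed at 19 mm, so the probe was still held.
- **Time:** about 15 s of the 48 s allowed.
- **Disagreements:** none of my checks failed. The scene and side cameras placed the yellow dot up to 6 mm apart, so I used the closer wrist view, which measured 89.8 mm between the dots against the 90 mm given.
- **Not checked:** I did not measure the bottle, rack and box again at the end. The arm never went near them, apart from the rack close to the holder.

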